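Snap the parts case's lid shut all round

TASK

The lid of the grey parts case is only laid on: the four blue sections of its rim, one on each side, still stand proud and show an orange stripe below them. Press down each section in turn with the fingertips until it clicks home flush with the grey corners and all four are shut. Leave the case standing where it is, without lifting it or pushing it about, and do not disturb the things around it.

Things in the scene. Friction and masses are not known exactly. Their poses are not given: they have to be found in the camera images.
- parts_case: loose grey plastic case, 140 (its x) x 110 (its y) mm, 58 mm high to the top of its four fixed 20 x 20 mm corner blocks, 0.8 kg; turned up to 0.7 rad either way. Clear window sunk in the lid, top 42 mm above the bench. Origin: centre of the underside, z up. Four blue rim sections lie along the edges between the corner blocks, 20 mm wide; tops 64 mm above the bench open, 58 mm shut
- rim_near_top (a point): middle of the top face of the blue rim section on the case's -x side (toward the robot when not turned), at x = -60 mm, y = 0 of the case; bar 20 mm wide, 69 mm long along the case's y; moves with the section. White ribs mark the middle
- rim_far_top (a point): the same for the section on the case's +x side, at x = +60 mm, y = 0; bar 69 mm long along the case's y
- rim_left_top (a point): the same for the section on the case's +y side, at x = 0, y = +45 mm; bar 99 mm long along the case's x
- rim_right_top (a point): the same for the section on the case's -y side, at x = 0, y = -45 mm; bar 99 mm long along the case's x
- rim_near (a joint): how far the near section is pressed down, m: 0 = standing proud (open, as at the start), 0.006 = home, flush with the corner blocks. It resists with about 8 N at first, less as it goes down, and springs back up if let go before 0.0035; past that it snaps down by itself to a hard stop and stays. The four sections are alike and independent
- rim_far (a joint): the same for the far section
- rim_left (a joint): the same for the left section
- rim_right (a joint): the same for the right section
- hex_nut: bystander: large pale hex nut, 30 x 34 mm, 14 mm high, beside the case's -y side, about 105 mm from its centre; origin at the centre of its underside
- ball_bearing: bystander: ball bearing, 52 mm across, 15 mm high, beside the case's -x side, about 120 mm from its centre; origin at the centre of its underside
- red_cutter: bystander: red safety cutter, 144 mm long, 41 mm high, at the right of the bench; origin at the centre of its underside
- drive_ring_a: bystander: black ring, 63 mm across, 22 mm high, at the right; origin at the centre of its underside
- drive_ring_b: bystander: toothed black pulley, 66 mm across, 26 mm high, at the right; origin at the centre of its underside
- padlock: bystander: small brass padlock lying flat, 55 x 36 mm, 16 mm high, at the right; origin at the centre of its underside

How it is judged:
By the outcome, as a careful person would: the job done as asked, in the order asked, and still so for the second after the job is handed in, with the robot touching nothing.
It also fails if it takes over 48 s, if anything falls off the work surface, if the arm or the gripper's body presses on something with over 40 N, if the wrist force passes 120 N, or if a joint passes its speed limit or range.

ROBOT

A 7-joint arm with a two-finger parallel gripper is mounted at the origin on the work surface; the furniture and walls round the work are solid. World frame = base frame: x ahead of the robot, y to its left, z up, the work surface at z = 0. Lengths are in m, angles in rad, forces in N, time in s.
With the tool pointing down it reaches from about 0.375 to 0.925 m from the base axis. Payload 3.1 kg.
Tool frame: the origin (TCP) lies at the very end of the fingers, on their centre line; the grasp point (between the pads) lies 19 mm behind it; y points along the fingers, x is the direction in which the jaws open and shut, and the axes are right-handed (so a half turn about y gives the same grasp; the last joint's range is limited). The gripper opens to 85 mm and grips with 20 to 120 N. Pads are 22 mm wide; open, the fingers measure 114 mm over their backs; the gripper's body (76 mm by 85 mm) begins 54 mm behind the grasp point. The pads swing forward as they close: fully open they stand 13 mm farther back than shut.
Start: joints at [1.053, 0.383, 0.044, 1.598, -0.018, 1.161, -0.05], TCP at [0.265, -0.594, 0.231] pointing down, gripper open.
Joint ranges: [-2.61, 2.61], [-0.41, 2.15], [-1.48, 1.57], [0, 2.5], [-1.57, 4.71], [0.05, 1.97], [-2.85, 2.85]. Speed limits (rad/s): [2.79, 2.79, 3.14, 3.14, 3.14, 3.14, 3.14].

INTERFACE

Orientations are given as a 3x3 rotation matrix whose columns are the frame's x, y, z axes.
In Python, from plant import env gives the robot as it stands.
- The arm moves only by the tool step_arm, never from a script. Its argument "commands" is a list of rows, each a list of 3 entries, a list of its own where there are three numbers: the turn, a rotation vector about the tool's x, y, z in rad, then the shift along the tool's x, y, z in m, then the opening, from 0 (shut) to 1 (fully open). In form: [[[rx, ry, rz], [dx, dy, dz], grip], ...]. A call has 1 to 5 rows; each row is the pose to reach, as a shift and turn from the pose measured when the call began, along the tool's axes at that moment; what a row does not reach only later rows make up. A row lasts 1/8 s, in which the tool goes at most 62.5 mm and 10.7 degrees, less where a joint would pass 70% of its speed; a pose out of reach is approached as far as the arm can. A call with a gripper value outside its range is refused whole. The fingers move at their own pace and stop on an object; the grip force is fixed at half the most. Time passes only in rows, so rows that repeat a pose let the fingers close. It gives the time, the measured TCP pose, the force and the opening at its end, in the units of the state.
- env.read_state(): the state, without advancing time (a new reading comes with each control period).
- env.grab_frame(name): name is "scene" or "top" or "wrist"; returns the picture (400x640x3 uint8, red, green, blue); there is no depth.
- env.get_calibration(name): a dict with "fov_y" (degrees; the focal length in pixels is half the picture's height over the tangent of half this angle, whatever the lens; pixels are square), "cx", "cy" (the principal point, pixels), "pose" (4x4, takes a point from camera to world coordinates). Camera axes: x right, y down, z forward; pixel columns grow to the right and rows downward; lengths in m; the calibration is good to about 2 mm. A picture is of the moment at which its call begins: read the wrist's pose just before it. get_calibration takes no time and is no camera call; for the wrist camera it gives the pose at the moment of the call.
- env.job_done(): hands the job in, once; it reports no verdict.
Trained networks look in the newest picture that a camera, given by its name, has taken for a name from the list of things; names that differ only in an ending like _2 or _b are one class to them, and where a whole thing is asked for, a point or a joint stands for the part that bears it (a point fixed in the world has none). Each returns a list of dicts, best first, with "score" (0 to 1); they miss things now and then, are a little off and sometimes report something else, mostly with a low value. They report only what shows in the picture. A call takes as long as a camera call.
- env.silhouettes(camera, query): "region" (400x640 bool, what is visible of it) and "point" ([column, row] in pixels, amid what is visible of it).
- env.pinpoint(camera, query): "point" ([column, row] in pixels: a listed point, or the origin of a listed thing).
The state is a dict: "time": time; "joint_positions": joint angles; "joint_velocities": joint speeds; "joint_torque": joint torques, N m; "tool_pos": TCP position; "orientation": TCP orientation; "contact_force": force on the tool from outside, world axes, zero at the start; "ft_torque": the same for the moment, N m; "opening": opening from 0.0 (shut) to 1.0 (fully open).
Only numpy, scipy, OpenCV 4.12 (cv2) and the standard library are available. Lean on these libraries where they do the work, as an engineer would, in place of code of your own. Each camera call takes 0.05 s, during which the arm holds its last target.

## Working session

There is one attempt and no reset: what is moved stays moved. The work goes in short steps, Python scripts to look and compute and a tool call to move; the robot and the scene stay as the last step left them, time stands still between calls to the robot, and variables do not carry over. Pictures are saved under pics/ and viewed, and the job is handed in when it is done.

Besides the shell and the picture viewer there is one more tool, called after "Request:" as name(argument=value, ...), one argument or row to a line, values as JSON. step_arm: Moves the arm, as the interface text tells. Its arguments: {"type":"object","properties":{"commands":{"type":"array","items":{"type":"array"}}},"required":["commands"]}

```bash
mkdir -p pics; ls; python3 - <<'E'
from plant import env
import cv2
s=env.read_state()
print(s)
for n in ("scene","top","wrist"):
    im=env.grab_frame(n); cv2.imwrite(f"pics/{n}0.png",im[:,:,::-1])
    c=env.get_calibration(n); print(n,c)
    if n!="wrist":
        for q in ["parts_case","rim_near_top","rim_far_top","rim_left_top","rim_right_top","hex_nut","ball_bearing"]:
            print(q,[(round(d["score"],2),[round(float(v),1) for v in d["point"]]) for d in env.pinpoint(n,q)][:3])
E
```

```text
pics
{'time': 0.0, 'joint_positions': array([ 1.05319614,  0.38386977,  0.04384594,  1.59961837, -0.01789982,
        1.16115775, -0.04990909]), 'joint_velocities': array([-0.00089379,  0.00082308,  0.00117617, -0.00127178,  0.00131634,
        0.00154546,  0.0010775 ]), 'joint_torque': array([-6.73831892e-04, -4.33461463e+01,  1.02420900e+00, -2.49511993e+01,
        1.05131094e-02,  1.13695182e-02, -4.00663289e-07]), 'tool_pos': array([ 0.26452362, -0.59269572,  0.2298443 ]), 'orientation': array([[ 4.07630161e-01, -1.21912800e-03,  9.13146300e-01],
       [-9.13143250e-01,  2.36479729e-03,  4.07631957e-01],
       [-2.65636143e-03, -9.99996461e-01, -1.49275802e-04]]), 'contact_force': array([0.21794433, 0.51063917, 0.17132906]), 'ft_torque': array([-0.00653687, -0.02664897,  0.0586037 ]), 'opening': 1.0014498597484796}
scene {'fov_y': 42.289388638682595, 'cx': 318.94745541895094, 'cy': 202.26945911062623, 'pose': array([[-0.70673634, -0.3696296 ,  0.60323933, -0.16320181],
       [-0.70729199,  0.34964602, -0.61439865,  0.48466308],
       [ 0.01617969, -0.8608842 , -0.50854361,  
[... 763 characters left out ...]
ear_top [(0.72, [279.2, 180.8]), (0.67, [412.3, 195.6])]
rim_far_top [(0.7, [297.5, 134.3]), (0.22, [306.0, 164.8])]
rim_left_top [(0.69, [267.5, 148.8])]
rim_right_top [(0.79, [306.8, 169.6])]
hex_nut [(0.63, [328.3, 180.6])]
ball_bearing [(0.73, [271.1, 206.0])]
wrist {'fov_y': 62.93885060890349, 'cx': 320.9696710642597, 'cy': 196.41644091398553, 'pose': array([[ 4.07525930e-01, -8.63875139e-01, -2.96044526e-01,
         3.40648177e-01],
       [-9.13193632e-01, -3.85486569e-01, -1.32202480e-01,
        -5.60068341e-01],
       [ 8.52467649e-05,  3.24221914e-01, -9.45981048e-01,
         3.72947607e-01],
       [ 0.00000000e+00,  0.00000000e+00,  0.00000000e+00,
         1.00000000e+00]])}
```

View images.

View pics/top0.png

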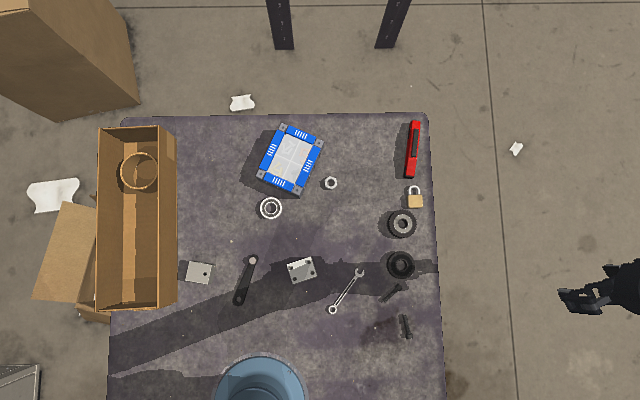

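View pics/scene0.png

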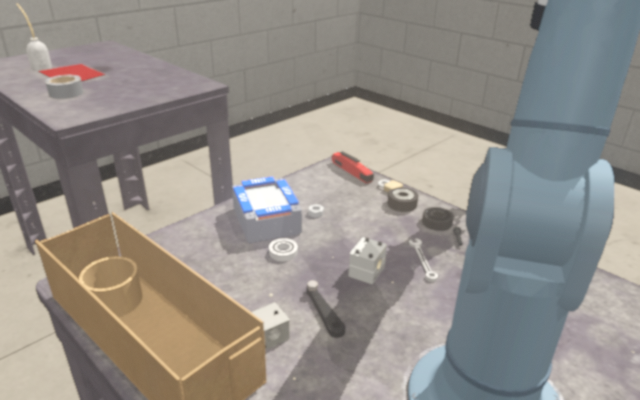

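```bash
cat > h.py <<'E'
import numpy as np
from plant import env
def ray(c,px):
    f=200/np.tan(np.radians(c["fov_y"]/2)); P=c["pose"]
    d=np.array([(px[0]-c["cx"])/f,(px[1]-c["cy"])/f,1.]); return P[:3,3],P[:3,:3]@d
def onz(c,px,z):
    o,d=ray(c,px); return o+d*(z-o[2])/d[2]
def proj(c,p):
    f=200/np.tan(np.radians(c["fov_y"]/2)); P=c["pose"]
    q=P[:3,:3].T@(np.asarray(p)-P[:3,3]); return np.array([c["cx"]+f*q[0]/q[2],c["cy"]+f*q[1]/q[2]])
E
python3 - <<'E'
from h import *
T=env.get_calibration("top");S=env.get_calibration("scene")
for n,a,b,z in [("near",(279.2,180.8),(273,207.1),.064),("far",(297.5,134.3),(259.4,177.9),.064),("left",(267.5,148.8),(243.3,197.2),.064),("right",(306.8,169.6),(287.8,193.4),.064),("case",(288.8,163.4),(265.5,221),0),("nut",(328.3,180.6),(315.7,213.1),0),("bear",(271.1,206),(282.9,253.3),0)]:
    print(n,onz(T,a,z).round(4),onz(S,b,z).round(4))
E
```

```text
near [ 0.4895 -0.0533  0.064 ] [ 0.4907 -0.0564  0.064 ]
far [ 0.5966 -0.0961  0.064 ] [ 0.6007 -0.1132  0.064 ]
left [ 0.5639 -0.0275  0.064 ] [ 0.5594 -0.0387  0.064 ]
right [ 0.5138 -0.1157  0.064 ] [ 0.5107 -0.1124  0.064 ]
case [ 0.5441 -0.0715  0.    ] [ 0.5411 -0.077   0.    ]
nut [ 0.4996 -0.1662  0.    ] [ 0.492  -0.1735  0.    ]
bear [ 0.441 -0.028  0.   ] [ 0.4327 -0.0286  0.    ]
```

View pics/wrist0.png

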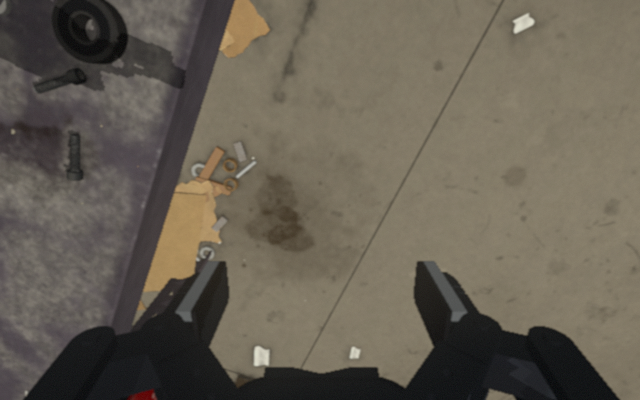

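```bash
cat >> h.py <<'E'
def rel(target):
    s=env.read_state(); R=s["orientation"]; return (R.T@(np.array(target)-s["tool_pos"])).round(4)
E
python3 - <<'E'
from h import *
print(rel([0.544,-0.073,0.24]))
E
```

```text
[-0.3616 -0.0087  0.467 ]
```

```bash
python3 - <<'E'
from h import *
print(rel([0.514,-0.147,0.25]))
E
```

```text
[-0.3062 -0.0187  0.4095]
```

Request:
step_arm(
  commands=[
    [[0,-0.15,0],[-0.031,-0.004,0.041],1],
    [[0,-0.3,0],[-0.062,-0.008,0.082],1],
    [[0,-0.4,0],[-0.093,-0.012,0.123],1],
    [[0,-0.5,0],[-0.125,-0.016,0.165],0.5],
    [[0,-0.6,0],[-0.155,-0.018,0.205],0],
  ],
)

```text
time: 1.48
tool_pos: [0.39, -0.3669, 0.2499]
orientation: [[0.854, 0.001, 0.52], [-0.52, -0.001, 0.854], [0.001, -1.0, -0.0]]
contact_force: [-0.1, -0.7, -0.5]
opening: 0.603
```

```bash
python3 - <<'E'
from h import *
s=env.read_state()
print(s["time"],s["tool_pos"],s["orientation"].round(3),s["opening"],rel([0.514,-0.147,0.25]))
E
```

```text
1.475 [ 0.38995773 -0.36689124  0.24992223] [[ 0.854  0.001  0.52 ]
 [-0.52  -0.001  0.854]
 [ 0.001 -1.    -0.   ]] 0.6034183274452442 [-8.500e-03 -1.000e-04  2.523e-01]
```

Request:
step_arm(
  commands=[
    [[0,-0.05,0],[-0.002,0,0.055],0],
    [[0,-0.1,0],[-0.004,0,0.11],0],
    [[0,-0.17,0],[-0.006,0,0.17],0],
    [[0,-0.17,0],[-0.0085,0,0.225],0],
    [[0,-0.17,0],[-0.0085,0,0.252],0],
  ],
)

```text
time: 2.1
tool_pos: [0.5154, -0.1429, 0.2504]
orientation: [[0.932, 0.002, 0.363], [-0.363, 0.0, 0.932], [0.002, -1.0, 0.001]]
contact_force: [-0.1, -1.3, 0.2]
opening: -0.003
```

```bash
python3 - <<'E'
from h import *
import cv2
s=env.read_state()
print(s["time"],s["tool_pos"],s["orientation"].round(3),s["opening"],s["joint_positions"].round(2))
c=env.get_calibration("wrist");im=env.grab_frame("wrist");cv2.imwrite("pics/w1.png",im[:,:,::-1])
np.save("w1cal.npy",c,allow_pickle=True)
P={}
for q,z in [("rim_near_top",.064),("rim_far_top",.064),("rim_left_top",.064),("rim_right_top",.064),("parts_case",0),("hex_nut",0),("ball_bearing",0)]:
    for d in env.pinpoint("wrist",q)[:2]: print(q,round(d["score"],2),np.round(d["point"],1),onz(c,d["point"],z).round(4))
E
```

```text
2.1 [ 0.51544387 -0.14286714  0.25036871] [[ 0.932  0.002  0.363]
 [-0.363  0.     0.932]
 [ 0.002 -1.     0.001]] -0.002781495200811726 [ 0.55  0.17 -0.39  1.84  0.07  1.14 -0.24]
rim_near_top 0.71 [258.1  93.9] [ 0.4864 -0.0517  0.064 ]
rim_far_top 0.85 [385.6 104.7] [ 0.5972 -0.1056  0.064 ]
rim_left_top 0.55 [325.9  48. ] [ 0.5613 -0.0377  0.064 ]
rim_left_top 0.5 [317.1 142.4] [ 0.522  -0.1155  0.064 ]
rim_right_top 0.59 [317.4 145.9] [ 0.521  -0.1188  0.064 ]
rim_right_top 0.28 [287.6 313.4] [ 0.413  -0.2948  0.064 ]
parts_case 0.92 [319.4  96.8] [ 0.5392 -0.0774  0.    ]
hex_nut 0.61 [312.3 184.7] [ 0.4925 -0.1723  0.    ]
ball_bearing 0.56 [221.6  90.7] [ 0.4376 -0.0306  0.    ]
```

View pics/w1.png

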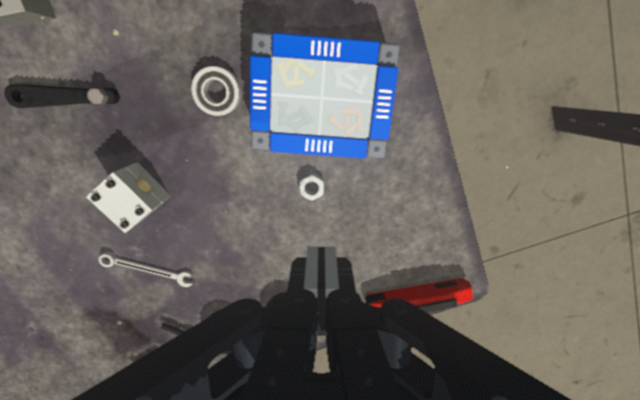

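```bash
python3 - <<'E'
from h import *
from scipy.optimize import least_squares
c=np.load("w1cal.npy",allow_pickle=True).item()
pts=[((-.06,0,.064),(259.5,94.5)),((.06,0,.064),(384,104)),((0,.045,.064),(325.5,48)),((0,-.045,.064),(318,146)),
((-.06,.045,.058),(262,43)),((.06,.045,.058),(389,53)),((-.06,-.045,.058),(260,140)),((.06,-.045,.058),(377,149))]
def W(p,q):
    a=p[2];return np.array([p[0]+np.cos(a)*q[0]-np.sin(a)*q[1],p[1]+np.sin(a)*q[0]+np.cos(a)*q[1],q[2]])
f=lambda p:np.concatenate([proj(c,W(p,m))-np.array(u) for m,u in pts])
r=least_squares(f,[.54,-.075,-.38]);p=r.x
print(p.round(4),r.fun.round(1))
s=env.read_state()
for n,m in zip("nflr",pts): 
    w=W(p,m[0]); w[2]=.085; print(n,w.round(4),rel(w))
T=env.get_calibration("top")
for n,m in zip("nflr",pts): print(n,proj(T,W(p,m[0])).round(1))
E
```

```text
[ 0.5417 -0.0782 -0.4462] [ 0.1 -0.4 -0.2 -0.2  0.2  0.   0.6 -0.6 -0.6  0.4  0.2  0.9 -0.   0.
 -0.2 -0.3]
n [ 0.4876 -0.0523  0.085 ] [-0.0598  0.1646  0.081 ]
f [ 0.5959 -0.1041  0.085 ] [0.0599 0.1647 0.0732]
l [ 0.5612 -0.0376  0.085 ] [0.003  0.1646 0.122 ]
r [ 0.5223 -0.1188  0.085 ] [-0.0029  0.1647  0.0322]
n [278.8 181.6]
f [301.  134.5]
l [272.  149.9]
r [308.1 165.9]
```

Request:
step_arm(
  commands=[
    [[0,0.04,0],[-0.02,0.05,0.027],0],
    [[0,0.075,0],[-0.04,0.1,0.054],0],
    [[0,0.075,0],[-0.06,0.14,0.081],0],
    [[0,0.075,0],[-0.06,0.164,0.081],0],
    [[0,0.075,0],[-0.06,0.164,0.081],0],
  ],
)

```text
time: 3.12
tool_pos: [0.4851, -0.053, 0.0837]
orientation: [[0.897, -0.005, 0.441], [-0.441, -0.001, 0.897], [-0.004, -1.0, -0.003]]
contact_force: [0.6, 0.0, 0.4]
opening: -0.001
```

```bash
python3 - <<'E'
from h import *
import cv2
print(rel([.4876,-.0523,.0585]),env.read_state()["contact_force"])
im=env.grab_frame("wrist");cv2.imwrite("pics/w2.png",im[:,:,::-1])
E
```

```text
[0.002  0.0252 0.0019] [0.55222309 0.01979392 0.37531569]
```

View pics/w2.png

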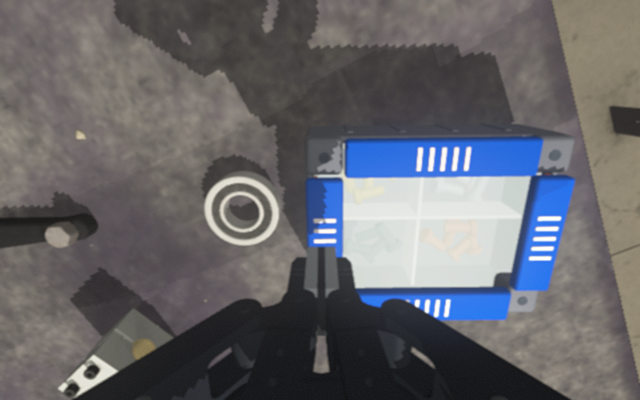

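Request:
step_arm(
  commands=[
    [[0,0,0],[0.002,0.012,0.002],0],
    [[0,0,0],[0.002,0.018,0.002],0],
    [[0,0,0],[0.002,0.021,0.002],0],
    [[0,0,0],[0.002,0.023,0.002],0],
    [[0,0,0],[0.002,0.025,0.002],0],
  ],
)

```text
time: 3.8
tool_pos: [0.4897, -0.0529, 0.0607]
orientation: [[0.897, -0.001, 0.442], [-0.442, -0.002, 0.897], [0.0, -1.0, -0.003]]
contact_force: [-0.8, -0.5, 0.5]
opening: 0.003
```

Request:
step_arm(
  commands=[
    [[0,0,0],[-0.001,0.001,0],0],
    [[0,0,0],[-0.001,0.0025,0],0],
    [[0,0,0],[-0.001,0.003,0],0],
  ],
)

```text
time: 4.18
tool_pos: [0.4889, -0.0523, 0.0581]
orientation: [[0.897, -0.001, 0.442], [-0.442, -0.002, 0.897], [0.0, -1.0, -0.003]]
contact_force: [-1.0, -0.6, 7.6]
opening: -0.001
```

Request:
step_arm(
  commands=[
    [[0,0,0],[0,0.001,0],0],
    [[0,0,0],[0,0.002,0],0],
    [[0,0,0],[0,0.002,0],0],
  ],
)

```text
time: 4.55
tool_pos: [0.4889, -0.0524, 0.058]
orientation: [[0.897, -0.002, 0.442], [-0.442, -0.004, 0.897], [-0.001, -1.0, -0.004]]
contact_force: [-5.7, 0.1, 15.3]
opening: -0.001
```

Request:
step_arm(
  commands=[
    [[0,0,0],[0,-0.015,0],0],
    [[0,0,0],[0,-0.03,0],0],
    [[0,0,0],[0,-0.03,0],0],
  ],
)

```text
time: 4.92
tool_pos: [0.4906, -0.0524, 0.0896]
orientation: [[0.897, 0.002, 0.443], [-0.443, -0.004, 0.897], [0.003, -1.0, -0.003]]
contact_force: [-0.2, -1.0, -0.3]
opening: 0.001
```

```bash
python3 - <<'E'
from h import *
import cv2
print(rel([.5959,-.1041,.085]),env.read_state()["contact_force"])
im=env.grab_frame("wrist");cv2.imwrite("pics/w3.png",im[:,:,::-1])
E
```

```text
[0.1173 0.005  0.0002] [-0.1672782  -1.01587366 -0.30346678]
```

View pics/w3.png

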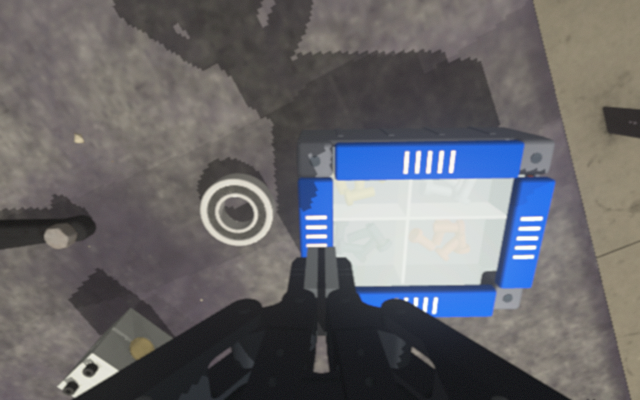

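Request:
step_arm(
  commands=[
    [[0,0,0],[0.05,0,0],0],
    [[0,0,0],[0.09,0.002,0],0],
    [[0,0,0],[0.117,0.005,0],0],
    [[0,0,0],[0.117,0.008,0],0],
    [[0,0,0],[0.117,0.008,0],0],
  ],
)

```text
time: 5.6
tool_pos: [0.5929, -0.1034, 0.0796]
orientation: [[0.897, -0.004, 0.442], [-0.442, -0.003, 0.897], [-0.002, -1.0, -0.004]]
contact_force: [-0.5, -0.7, -0.6]
opening: 0.005
```

```bash
python3 - <<'E'
from h import *
import cv2
print(rel([.5959,-.1041,.058]),env.read_state()["contact_force"])
im=env.grab_frame("wrist");cv2.imwrite("pics/w4.png",im[:,:,::-1])
E
```

```text
[0.003  0.0216 0.0008] [-0.50466485 -0.69324932 -0.58912007]
```

View pics/w4.png

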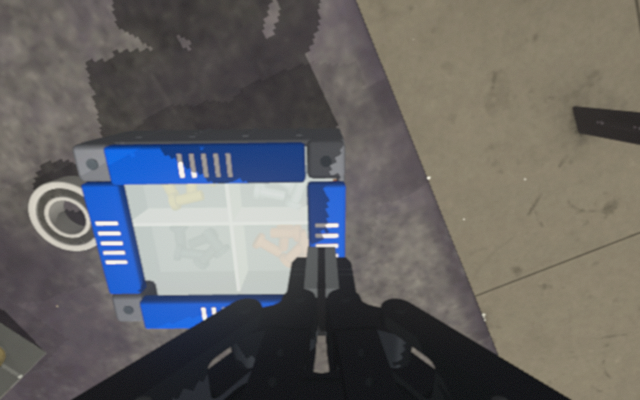

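Request:
step_arm(
  commands=[
    [[0,0,0],[0.003,0.006,0.001],0],
    [[0,0,0],[0.003,0.013,0.001],0],
    [[0,0,0],[0.003,0.016,0.001],0],
    [[0,0,0],[0.003,0.019,0.001],0],
    [[0,0,0],[0.003,0.021,0.001],0],
  ],
)

```text
time: 6.28
tool_pos: [0.5959, -0.1037, 0.0586]
orientation: [[0.897, -0.003, 0.441], [-0.441, -0.003, 0.897], [-0.001, -1.0, -0.004]]
contact_force: [-0.1, -0.1, -0.1]
opening: 0.001
```

Request:
step_arm(
  commands=[
    [[0,0,0],[0,0.0015,0],0],
    [[0,0,0],[0,0.003,0],0],
    [[0,0,0],[0,0.004,0],0],
  ],
)

```text
time: 6.65
tool_pos: [0.5961, -0.1037, 0.0579]
orientation: [[0.897, -0.004, 0.442], [-0.442, -0.004, 0.897], [-0.002, -1.0, -0.006]]
contact_force: [-8.1, 0.1, 20.7]
opening: -0.0
```

Request:
step_arm(
  commands=[
    [[0,0,0],[0,-0.015,0],0],
    [[0,0,0],[0,-0.03,0],0],
    [[0,0,0],[0,-0.03,0],0],
  ],
)

```text
time: 7.02
tool_pos: [0.5979, -0.1038, 0.0897]
orientation: [[0.897, -0.0, 0.442], [-0.442, -0.005, 0.897], [0.002, -1.0, -0.004]]
contact_force: [-0.0, 0.1, -0.1]
opening: -0.0
```

```bash
python3 - <<'E'
from h import *
import cv2
print(rel([.5612,-.0376,.085]),env.read_state()["contact_force"])
c=env.get_calibration("top");im=env.grab_frame("top");cv2.imwrite("pics/t5.png",cv2.resize(im[80:240,200:440,::-1],None,fx=3,fy=3))
E
```

```text
[-0.0622  0.0044  0.0432] [-0.02180999  0.11728423 -0.09460707]
```

View pics/t5.png

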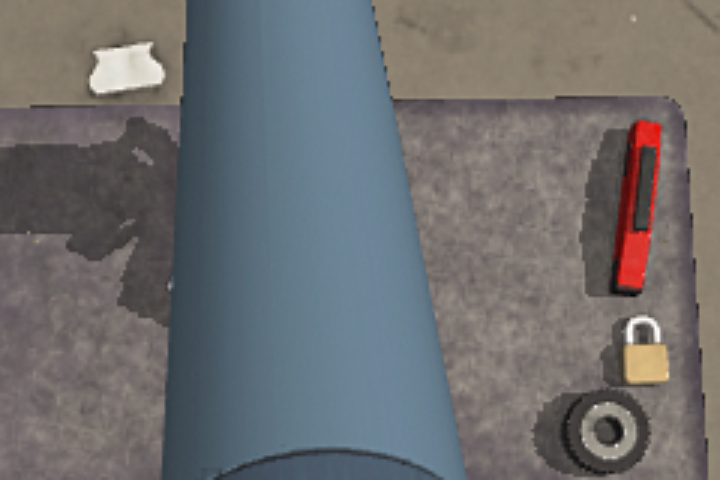

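Request:
step_arm(
  commands=[
    [[0,0,0],[-0.025,0,0.018],0],
    [[0,0,0],[-0.05,0.002,0.035],0],
    [[0,0,0],[-0.062,0.005,0.043],0],
    [[0,0,0],[-0.062,0.008,0.043],0],
    [[0,0,0],[-0.062,0.008,0.043],0],
  ],
)

```text
time: 7.7
tool_pos: [0.5605, -0.0394, 0.0799]
orientation: [[0.896, -0.003, 0.443], [-0.443, -0.006, 0.896], [0.0, -1.0, -0.006]]
contact_force: [-0.5, 1.1, -0.5]
opening: -0.0
```

```bash
python3 - <<'E'
from h import *
import cv2
print(rel([.5612,-.0376,.058]),env.read_state()["contact_force"])
im=env.grab_frame("wrist");cv2.imwrite("pics/w5.png",im[:,:,::-1])
im=env.grab_frame("scene");cv2.imwrite("pics/s5.png",cv2.resize(im[120:280,160:400,::-1],None,fx=3,fy=3))
E
```

```text
[-0.0002  0.0219  0.0021] [-0.50856286  1.12828867 -0.46572252]
```

View pics/w5.png

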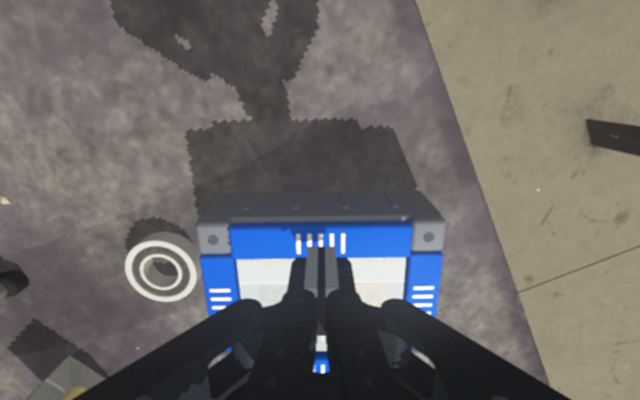

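View pics/s5.png

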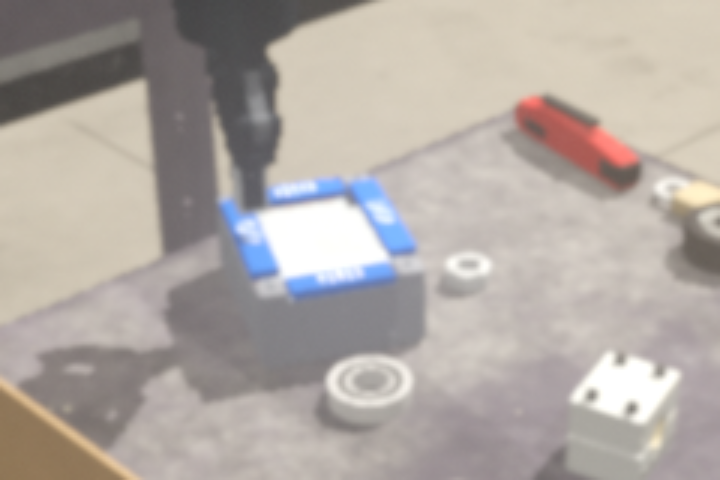

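Request:
step_arm(
  commands=[
    [[0,0,0],[0,0.006,0.002],0],
    [[0,0,0],[0,0.013,0.002],0],
    [[0,0,0],[0,0.016,0.002],0],
    [[0,0,0],[0,0.019,0.002],0],
    [[0,0,0],[0,0.021,0.002],0],
  ],
)

```text
time: 8.43
tool_pos: [0.5618, -0.0378, 0.059]
orientation: [[0.896, -0.002, 0.444], [-0.444, -0.005, 0.896], [0.001, -1.0, -0.005]]
contact_force: [0.5, -0.1, 0.5]
opening: 0.003
```

Request:
step_arm(
  commands=[
    [[0,0,0],[0,0.0015,0],0],
    [[0,0,0],[0,0.0025,0],0],
    [[0,0,0],[0,0.003,0],0],
  ],
)

```text
time: 8.8
tool_pos: [0.5619, -0.0378, 0.058]
orientation: [[0.896, -0.003, 0.444], [-0.444, -0.006, 0.896], [0.0, -1.0, -0.007]]
contact_force: [-5.2, 0.4, 14.7]
opening: -0.001
```

Request:
step_arm(
  commands=[
    [[0,0,0],[0,-0.015,0],0],
    [[0,0,0],[0,-0.03,0],0],
    [[0,0,0],[0,-0.03,0],0],
  ],
)

```text
time: 9.18
tool_pos: [0.5638, -0.0376, 0.0899]
orientation: [[0.896, 0.002, 0.444], [-0.444, -0.006, 0.896], [0.004, -1.0, -0.005]]
contact_force: [-0.2, 0.2, -0.1]
opening: 0.003
```

```bash
python3 - <<'E'
from h import *
print(rel([.5223,-.1188,.085]))
E
```

```text
[-0.0011  0.0053 -0.0912]
```

Request:
step_arm(
  commands=[
    [[0,0,0],[-0.001,0,-0.035],0],
    [[0,0,0],[-0.001,0.002,-0.07],0],
    [[0,0,0],[-0.001,0.005,-0.091],0],
    [[0,0,0],[-0.001,0.008,-0.091],0],
    [[0,0,0],[-0.001,0.008,-0.091],0],
  ],
)

```text
time: 9.8
tool_pos: [0.5227, -0.1174, 0.082]
orientation: [[0.896, 0.002, 0.443], [-0.443, -0.005, 0.896], [0.004, -1.0, -0.004]]
contact_force: [-0.4, 1.3, 0.9]
opening: 0.004
```

```bash
python3 - <<'E'
from h import *
import cv2
print(rel([.5223,-.1188,.058]),env.read_state()["contact_force"])
im=env.grab_frame("wrist");cv2.imwrite("pics/w6.png",im[:,:,::-1])
E
```

```text
[ 0.0002  0.024  -0.0014] [-0.39702442  1.27275611  0.91941239]
```

View pics/w6.png

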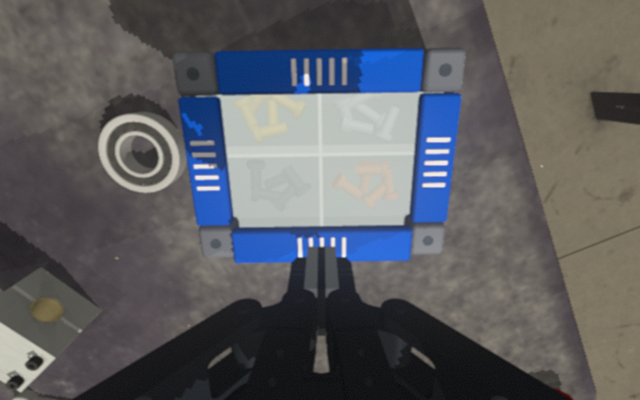

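Request:
step_arm(
  commands=[
    [[0,0,0],[0,0.008,-0.001],0],
    [[0,0,0],[0,0.015,-0.001],0],
    [[0,0,0],[0,0.018,-0.001],0],
    [[0,0,0],[0,0.021,-0.001],0],
    [[0,0,0],[0,0.023,-0.001],0],
  ],
)

```text
time: 10.48
tool_pos: [0.5227, -0.1179, 0.0589]
orientation: [[0.897, 0.002, 0.442], [-0.442, -0.005, 0.897], [0.004, -1.0, -0.004]]
contact_force: [0.5, 0.5, 0.4]
opening: -0.001
```

Request:
step_arm(
  commands=[
    [[0,0,0],[0,0.0015,0],0],
    [[0,0,0],[0,0.0025,0],0],
    [[0,0,0],[0,0.003,0],0],
  ],
)

```text
time: 10.85
tool_pos: [0.5228, -0.118, 0.0579]
orientation: [[0.897, 0.001, 0.442], [-0.442, -0.006, 0.897], [0.004, -1.0, -0.005]]
contact_force: [-5.6, 0.4, 16.5]
opening: 0.0
```

Request:
step_arm(
  commands=[
    [[0,0,0],[0,-0.02,0],0],
    [[0,0,0],[0,-0.06,0],0],
    [[0,0,0],[0,-0.11,0],0],
    [[0,0,0],[0,-0.15,-0.03],0],
    [[0,0,0],[0,-0.16,-0.06],0],
  ],
)

```text
time: 11.48
tool_pos: [0.4985, -0.1718, 0.222]
orientation: [[0.897, 0.008, 0.441], [-0.441, -0.009, 0.897], [0.011, -1.0, -0.004]]
contact_force: [1.2, 0.3, -0.3]
opening: -0.003
```

```bash
python3 - <<'E'
from h import *
import cv2
c=env.get_calibration("wrist");im=env.grab_frame("wrist");cv2.imwrite("pics/w7.png",im[:,:,::-1])
np.save("w7cal.npy",c,allow_pickle=True)
for q,z in [("rim_near_top",.058),("rim_far_top",.058),("rim_left_top",.058),("rim_right_top",.058),("hex_nut",0),("ball_bearing",0)]:
    for d in env.pinpoint("wrist",q)[:1]: print(q,round(d["score"],2),np.round(d["point"],1),onz(c,d["point"],z).round(4))
im=env.grab_frame("scene");cv2.imwrite("pics/s7.png",cv2.resize(im[120:280,160:400,::-1],None,fx=3,fy=3))
E
```

```text
rim_near_top 0.88 [246.9  59.9] [ 0.4875 -0.0527  0.058 ]
rim_far_top 0.93 [385.9  56.8] [ 0.5963 -0.1032  0.058 ]
rim_right_top 0.78 [318.6 110.4] [ 0.5243 -0.1178  0.058 ]
hex_nut 0.87 [312.2 162.8] [ 0.4904 -0.1705  0.    ]
ball_bearing 0.8 [202.7  67.8] [ 0.4341 -0.0309  0.    ]
```

View pics/w7.png

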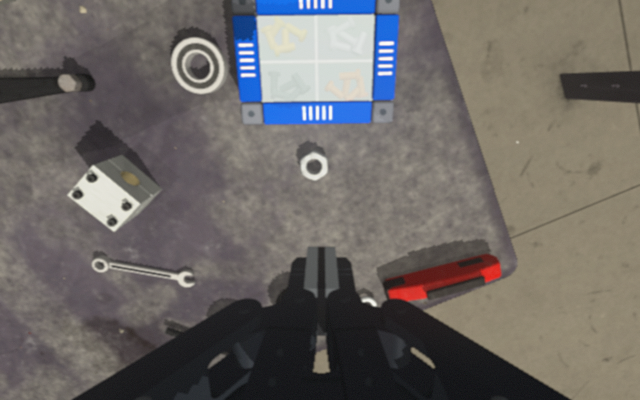

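View pics/s7.png

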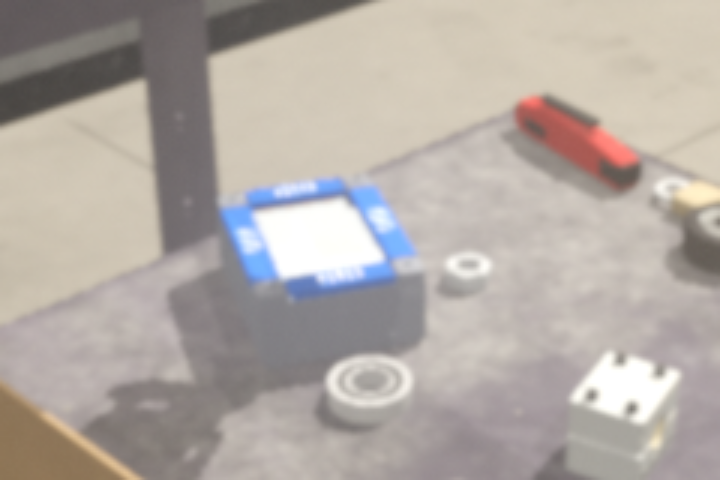

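```bash
python3 - <<'E'
import cv2,numpy as np
a=cv2.imread("pics/scene0.png")[165:250,220:320]
from h import *
b=env.grab_frame("scene")[165:250,220:320,::-1]
o=np.hstack([cv2.resize(x,None,fx=4,fy=4,interpolation=cv2.INTER_NEAREST) for x in (a,b)]);cv2.imwrite("pics/cmp.png",o)
from scipy.optimize import least_squares
E
```

```text
(no output)
```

View pics/cmp.png

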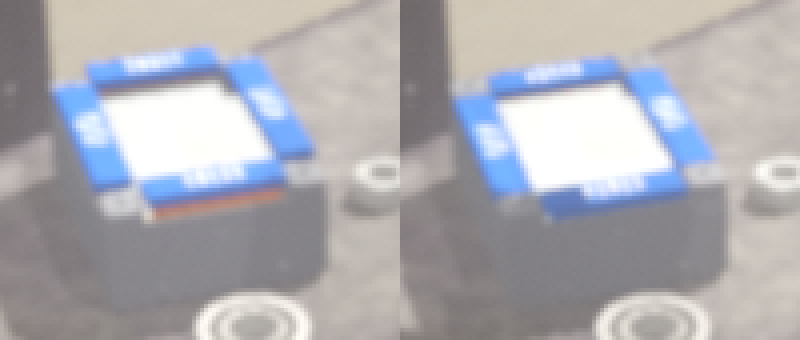

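```bash
python3 - <<'E'
from h import *
s=env.read_state(); print(s["time"],s["contact_force"].round(1)); print(env.job_done())
E
```

```text
11.925 [ 0.2  0.  -0.6]
the job is handed in; nothing more can be done
None
```

I pressed the near, far, left and right rim sections in turn with the closed fingertips, then raised the gripper clear and handed the job in at 11.9 s.

- **Shut:** each section reached a hard stop at about 58 mm, with 15–21 N vertical force on the wrist. In the last pictures all four sections sit level with the grey corners. The orange stripe, which at the start showed only on the near side from the scene camera, is gone.
- **Case position:** three rim points measured afterwards (near, far and right) are within about 2 mm of where they were before pressing. The case looks unmoved in the scene picture.
- **Bystanders:** the nut and bearing are within about 4 mm of where they were, and that includes the network's own error. The other items were not re-measured, but the arm went nowhere near them at low height.
- **Checks that failed:** the network did not find the left section in the final wrist picture because it was cut off at the edge. For that one I rely on its hard stop and the scene picture. One check with the top camera, midway through, was blocked by the arm.
- **Side force:** it reached about 8 N on the far press and 5–6 N on the others, with no visible shift of the case.

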